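# Load and tamp the offcut bin under extraction

## Robot

A 7-joint arm with a two-finger parallel gripper is mounted at the origin on the work surface. World frame = base frame: x ahead of the robot, y to its left, z up, the work surface at z = 0. Lengths are in mm, angles in degrees, forces in N, time in s.
With the tool pointing down it reaches from about 425 to 950 mm from the base axis. Payload 16.7 kg.
Tool frame: the origin (TCP) lies on the centre line of the jaws, within the pads' length; the fingertips stand 8 mm ahead of it and the grasp point (between the pads) lies 11 mm behind it; z points along the fingers, y is the direction in which the jaws open and shut (so a half turn about z gives the same grasp; the last joint's range is limited). The gripper opens to 94 mm and grips with 3 to 60 N. Pads are 16 mm wide; open, the fingers measure 119 mm over their backs; the gripper's body (75 mm by 177 mm) begins 78 mm behind the grasp point.
Start: joints at [-82.133, 24.414, 4.234, 92.017, -1.954, 63.644, -3.845], TCP at [190.952, 647.389, 213.467] pointing down, gripper open.
Joint ranges: [-163.25, 163.25], [-28.42, 122.38], [-70.27, 78.77], [12.13, 141.07], [-58.53, 238.53], [9.26, 117.41], [-156.51, 156.51]. Speed limits (degrees/s): [108.29, 108.29, 136.94, 136.94, 172.46, 172.46, 172.46].

## Interface

Orientations are given as [roll, pitch, yaw] about the fixed x, y, z axes, in that order (R = Rz(yaw) Ry(pitch) Rx(roll)).
In Python, from cell import * gives the robot as it stands. Calls block until the motion is done:
- movep(position, orientation): joint-space move of the TCP to a pose.
- move_l(position, rotation=None, v=150, until_force=None): straight line of the TCP; rotation=None keeps the orientation; v is the mean speed in mm/s. With until_force (N) it stops when the force on the tool has changed by that much, and returns True; else False.
- move_joints(angles): joint-space move.
- gripper_to(opening, force=None): finger opening in mm; force is the grip in N (None keeps the last); returns when the fingers have stopped.
- hold(seconds).
- inverse_kinematics(position, orientation): joint angles nearest the present ones, or None.
- get_state(): the state.
- camera(name): name is "side" or "top"; returns a dict with "frame" (400x640x3 uint8, blue, green, red), "camera_matrix" (3x3 intrinsics, pixels), "D" ([k1, k2, p1, p2, k3] as OpenCV has them; the pictures are not rectified), "rvec" (rotation vector, rad) and "tvec" (3), from world to camera coordinates, as OpenCV has them. Camera axes: x right, y down, z forward; pixel columns grow to the right and rows downward; lengths in mm; the calibration is good to about 2 mm. A picture is of the moment at which its call begins. There is no depth.
A pose or a line that the arm cannot do raises Unreachable and nothing moves.
- job_done(): hands the job in, once; it reports no verdict.
The state is a dict: "clock": time; "joint_pos": joint angles; "joint_velocities": joint speeds; "joint_efforts": joint torques, N m; "ee_pos": TCP position; "tool_rot": TCP orientation; "ft_force": force on the tool from outside, world axes, zero at the start; "torque": the same for the moment, N m; "grip_width": finger opening in mm.
Only numpy, scipy, OpenCV 4.12 (cv2) and the standard library are available. Lean on these libraries where they do the work, as an engineer would, in place of code of your own. Each camera call takes 0.05 s, during which the arm holds its last target.

## Task

Pull the extraction port's slide gate all the way out, and keep it open while you load every round offcut from the bench into the bin, laying each one across its row over a gap between two dark blocks. With the gate still open, use the tamper to press the offcuts down firmly until all the wood lies level in one layer on the bin's floor; then stand the tamper upright back on the middle of its pad, and after that push the gate fully home. Do not disturb the glue bottle, the plane or the screwdriver, or knock the tamper over.

Things in the scene. Friction and masses are not known exactly. Their poses are not given: they have to be found in the camera images.
- bin: open plywood offcut bin fixed to the bench, 186 mm (x) by 202 mm (y) outside, walls 6 mm; floor 8 mm thick, rim 58 mm above the bench. A divider along y (6 mm thick, top 50 mm above the bench) makes two rows, at bin x = -45 and +45 mm. Planed wood, friction about 0.27. Origin at the centre of its underside, on the bench
- row0 (a point): centre of the floor of the bin's row at bin x = -45 mm, 8 mm above the bench. The row is 84 mm wide in x, 190 mm long in y; block0, block1, block2 lie in it with two gaps of about 25 mm between them and about 10 mm free at each end
- row1 (a point): the same for the row at bin x = +45 mm, with block3, block4, block5. In either row an offcut laid over a gap, its length along the bin's x, rests on the blocks' edges about 25 mm proud; pressed with several newtons (up to 12) it pushes the blocks apart and sinks to the floor, its top then 40 mm above the bench, 2 mm over theirs
- block0: dark hardwood block lying loose on the bin's floor in the row at bin x = -45 mm, at the bin -y end of that row: 76 mm (x) by 40 mm (y) by 30 mm high, about 100 g; origin at the centre of its underside
- block1: dark hardwood block lying loose on the bin's floor in the row at bin x = -45 mm, in the middle of that row: 76 mm (x) by 40 mm (y) by 30 mm high, about 100 g; origin at the centre of its underside
- block2: dark hardwood block lying loose on the bin's floor in the row at bin x = -45 mm, at the bin +y end of that row: 76 mm (x) by 40 mm (y) by 30 mm high, about 100 g; origin at the centre of its underside
- block3: dark hardwood block lying loose on the bin's floor in the row at bin x = +45 mm, at the bin -y end of that row: 76 mm (x) by 40 mm (y) by 30 mm high, about 100 g; origin at the centre of its underside
- block4: dark hardwood block lying loose on the bin's floor in the row at bin x = +45 mm, in the middle of that row: 76 mm (x) by 40 mm (y) by 30 mm high, about 100 g; origin at the centre of its underside
- block5: dark hardwood block lying loose on the bin's floor in the row at bin x = +45 mm, at the bin +y end of that row: 76 mm (x) by 40 mm (y) by 30 mm high, about 100 g; origin at the centre of its underside
- dowel0: loose round offcut of reddish cherry wood, a plain cylinder 32 mm in diameter and 70 mm long, about 25 g; origin at its centre, x axis along its length. It starts lying on the bench (origin 16 mm up), and may be absent (None)
- dowel1: loose round offcut of reddish cherry wood, a plain cylinder 32 mm in diameter and 70 mm long, about 25 g; origin at its centre, x axis along its length. It starts lying on the bench (origin 16 mm up), and may be absent (None)
- dowel2: loose round offcut of reddish cherry wood, a plain cylinder 32 mm in diameter and 70 mm long, about 25 g; origin at its centre, x axis along its length. It starts lying on the bench (origin 16 mm up), and may be absent (None)
- dowel3: loose round offcut of reddish cherry wood, a plain cylinder 32 mm in diameter and 70 mm long, about 25 g; origin at its centre, x axis along its length. It starts lying on the bench (origin 16 mm up), and may be absent (None)
- tamper: hand tamper, 0.4 kg, standing loose and upright on its rubber pad: flat square aluminium foot 64 x 64 x 14 mm, and on its centre an upright wooden handle 26 x 26 mm square whose sides are parallel to the foot's, reaching 100 mm above the foot's underside. Origin at the centre of the foot's underside, z up along the handle
- pad: black rubber pad fixed to the bench, 84 x 84 x 4 mm, the tamper's place; origin at the centre of its underside
- port: grey dust extraction port fixed to the bench, 120 mm (x) by 110 mm (y) by 70 mm high, a steel duct (52 mm thick, axis 34 mm up) leaving on its +y side; origin at the centre of its underside. Its slide gate comes out of its -x face
- gate_knob (a point): point on the axis of the gate's upright red knob (a round post 24 mm in diameter, from 30 to 100 mm above the bench, at the outer end of the gate's plate, whose top is 33 mm up), 82 mm above the bench. When the gate is home the knob's axis stands 45 mm from the port's -x face
- gate (a joint): how far the slide gate is pulled out, along the port's -x axis, in m: 0 home (shut), 0.06 all the way out (open). Stiff, about 4 N of friction; stays where it is left
- glue: white glue bottle, 56 mm in diameter, 130 mm tall, a bystander; origin under its centre
- plane: small wooden hand plane, 130 x 56 mm, 75 mm tall, a bystander; origin under its centre
- driver: screwdriver lying on the bench, about 200 mm long, a bystander
There are look-alikes about, which are no part of the job. What is shaped like the dowel2 but pink or purple is not meant.

How it is judged:
By the outcome, as a careful person would: the job done as asked, in the order asked, and still so for the second after the job is handed in, with the robot touching nothing.
Of dowel0, dowel1, dowel2, dowel3 only 3 to 4 are there at a start; the rules pass over those that are not, and their reading is None.
At some moment in a run one of dowel0, dowel1, dowel2, dowel3 may be knocked a few centimetres aside while the robot is not near it.
It also fails if it takes over 210 s, if anything falls off the work surface, if the arm or the gripper's body presses on something with over 40 N, if the wrist force passes 120 N, or if a joint passes its speed limit or range.

## Working session

There is one attempt and no reset: what is moved stays moved. The work goes in short steps, each a Python script; the robot and the scene stay as the last script left them, time stands still between calls to the robot, and variables do not carry over. Pictures are saved under pics/ and viewed, and the job is handed in when it is done.

```bash
ls; mkdir -p pics
python3 - <<'E'
from cell import *
import cv2
for n in ("top","side"):
    c=camera(n); cv2.imwrite(f"pics/{n}0.png",c["frame"]); print(n,c["camera_matrix"],c["D"],c["rvec"],c["tvec"])
s=get_state(); print(s["clock"],s["ee_pos"],s["tool_rot"],s["grip_width"])
E
```

```text
pics
top [[421.775111     0.         329.08453266]
 [  0.         421.775111   195.37014428]
 [  0.           0.           1.        ]] [-0.02698097  0.          0.          0.          0.        ] [ 2.16001755 -2.1642937   0.17759701] [ -63.72411845  629.92511493 1116.12791164]
side [[378.43430824   0.         317.51907041]
 [  0.         378.43430824 195.86049116]
 [  0.           0.           1.        ]] [-0.01243532  0.          0.          0.          0.        ] [ 0.21835907 -2.76195167  1.27697616] [612.0545793  159.47848806 759.4440767 ]
0.1 [190.89812234 647.04745332 212.85893493] [-1.79934209e+02  4.18442387e-03  1.63561742e+02] 94.04636561729404
```

View pics/top0.png

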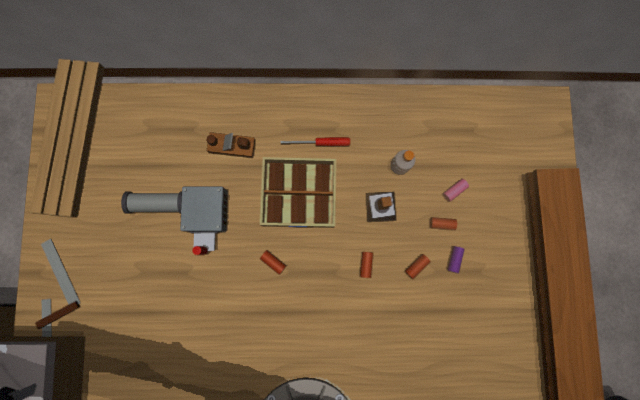

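View pics/side0.png

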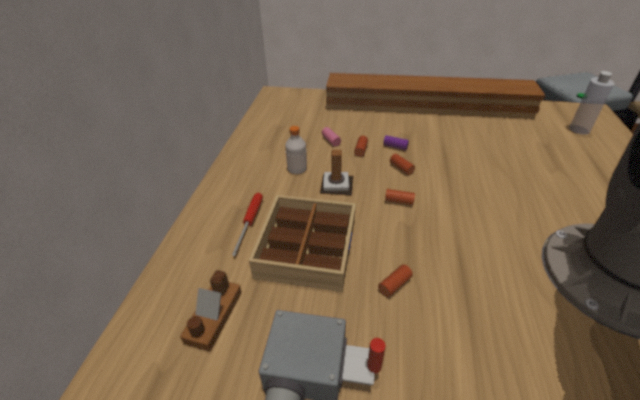

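```bash
cat > h.py <<'E'
from cell import *
import numpy as np, cv2
def px2w(c,uv,z):
    uv=np.array(uv,float).reshape(-1,1,2)
    n=cv2.undistortPoints(uv,c["camera_matrix"],c["D"]).reshape(-1,2)
    R=cv2.Rodrigues(np.array(c["rvec"],float))[0]; t=np.array(c["tvec"],float).reshape(3)
    o=-R.T@t; d=np.c_[n,np.ones(len(n))]@R
    return o+d*((z-o[2])/d[:,2])[:,None]
def w2px(c,p):
    return cv2.projectPoints(np.array(p,float).reshape(-1,1,3),np.array(c["rvec"],float),np.array(c["tvec"],float),c["camera_matrix"],c["D"])[0].reshape(-1,2)
def blobs(c,lo,hi,amin=60,z=16):
    hsv=cv2.cvtColor(c["frame"],cv2.COLOR_BGR2HSV)
    m=np.zeros(hsv.shape[:2],np.uint8)
    for a,b in zip(lo,hi): m|=cv2.inRange(hsv,a,b)
    n,l,s,ce=cv2.connectedComponentsWithStats(m)
    out=[]
    for i in range(1,n):
        if s[i,4]<amin: continue
        ys,xs=np.where(l==i); w=px2w(c,np.c_[xs,ys],z)[:,:2]
        (cx,cy),sz,_=cv2.minAreaRect(w.astype(np.float32))
        e,v=np.linalg.eigh(np.cov(w.T)); a=np.degrees(np.arctan2(v[1,1],v[0,1]))%180
        med=np.median(hsv[l==i],axis=0)
        out.append((ce[i].round(1),s[i,4],w.mean(0).round(1),np.round((cx,cy),1),np.round(sorted(sz),0),round(a,1),med))
    return out
RED=([(0,140,50),(170,140,50)],[(11,255,255),(180,255,255)])
E
python3 - <<'E'
from h import *
c=camera("top"); f=c["frame"]
for b in blobs(c,*RED,amin=40): print(*b)
cv2.imwrite("pics/c1.png",cv2.resize(f[110:290,340:480],None,fx=4,fy=4,interpolation=cv2.INTER_CUBIC)[:600])
cv2.imwrite("pics/c2.png",cv2.resize(f[120:280,170:350],None,fx=4,fy=4,interpolation=cv2.INTER_CUBIC)[:600])
cv2.imwrite("pics/c3.png",cv2.resize(f[170:290,350:480],None,fx=5,fy=5,interpolation=cv2.INTER_CUBIC)[:600])
E
```

```text
[332.7 141.1] 302 [791.1 -76.8] [791.4 -76.2] [ 24. 101.] 91.1 [  3.  209.  139.5]
[275.7 176.3] 167 [688.2  85.2] [689.2  83.2] [37. 75.] 179.7 [ 10. 161.  78.]
[298.2 177.6] 163 [684.6  21.6] [686.4  20.6] [37. 75.] 0.0 [ 11. 161.  78.]
[322.5 174.1] 107 [694.8 -47.3] [692.2 -45.9] [34. 63.] 179.1 [ 10. 162.  78.]
[297.7 208.5] 166 [596.6  22.3] [598.1  22.9] [36. 73.] 178.7 [ 11. 161.  79.]
[320.8 208.7] 162 [596.1 -42.2] [598.1 -42.9] [34. 73.] 0.2 [ 11.  160.5  80. ]
[274.3 208.5] 194 [596.7  87.7] [596.8  87.4] [36. 70.] 176.6 [ 11. 162.  78.]
[443.8 223.2] 250 [ 554.4 -389. ] [ 553.7 -388.1] [29. 72.] 84.8 [  9. 173. 130.]
[197.9 250.5] 88 [480.4 296.5] [481.8 292. ] [22. 42.] 83.5 [  2. 206. 160.]
[272.4 261.8] 279 [449.1  91. ] [449.3  91.1] [30. 71.] 52.1 [  8. 194. 125.]
[366.  264.6] 277 [ 440.6 -167.2] [ 440.9 -166.9] [30. 70.] 173.3 [  8. 188. 127.]
[417.4 266. ] 276 [ 435.8 -310.3] [ 436.4 -311.2] [29. 72.] 131.4 [  8. 183. 125.]
[ 56.6 314.5] 208 [308.5 672.5] [308.2 673.7] [ 18. 115.] 117.7 [ 10. 176.  63.]
```

View pics/c3.png

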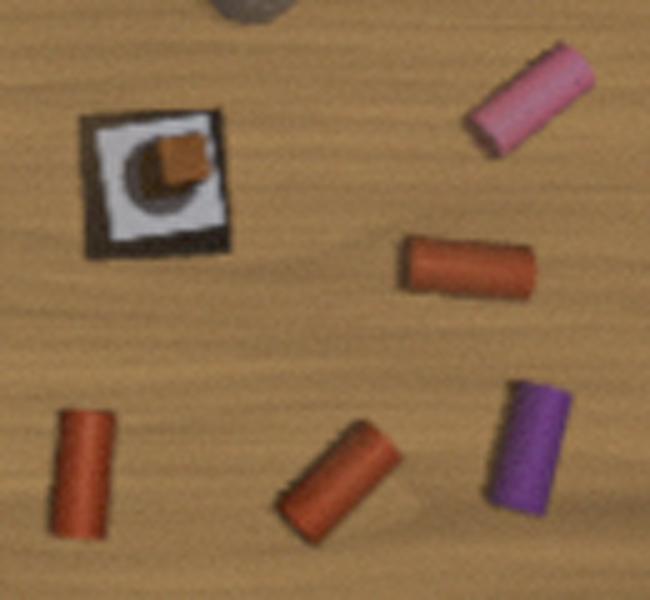

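View pics/c2.png

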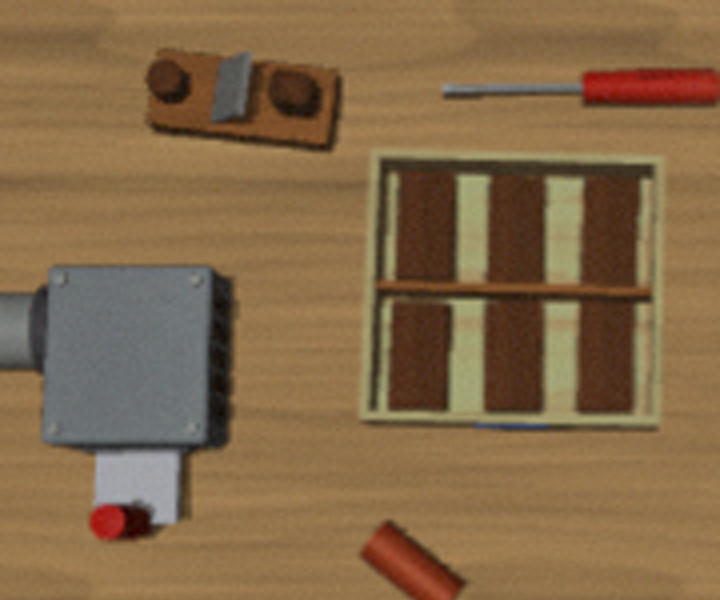

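Run:
```python
from h import *
np.set_printoptions(suppress=True,precision=1)
c=camera("top")
def c2(p): return (np.array(p,float)-1.5)/4+[170,120]
def c3(p): return (np.array(p,float)-2)/5+[350,170]
print("rim",px2w(c,c2([(372,152),(665,158),(660,427),(360,422)]),58))
print("port",px2w(c,c2([(50,266),(212,267),(206,447),(44,445)]),70))
print("knob",px2w(c,c2([(107,523)]),100))
print("up",px2w(c,c2([(398,230),(458,230),(487,230),(545,230),(583,230),(640,230)]),38)[:,:2])
print("lo",px2w(c,c2([(390,360),(450,360),(485,360),(543,360),(578,360),(635,360)]),38)[:,:2])
print("handle",px2w(c,c3([(184,159)]),104))
print("foot",px2w(c,c3([(97,128),(220,110),(226,232),(110,241)]),18))
print("pad",px2w(c,c3([(82,115),(221,109),(230,250),(87,258)]),4))
f=c["frame"]
cv2.imwrite("pics/tam.png",cv2.resize(f[180:232,355:410],None,fx=11,fy=11,interpolation=cv2.INTER_CUBIC))
cv2.imwrite("pics/knob.png",cv2.resize(f[180:265,170:240],None,fx=7,fy=7,interpolation=cv2.INTER_CUBIC))
s=camera("side")
cv2.imwrite("pics/s1.png",cv2.resize(s["frame"][130:210,290:380],None,fx=7,fy=7,interpolation=cv2.INTER_CUBIC))
cv2.imwrite("pics/s2.png",cv2.resize(s["frame"][300:400,250:400],None,fx=5,fy=5,interpolation=cv2.INTER_CUBIC))
```

```text
rim [[732.5 117.4  58. ]
 [728.6 -83.7  58. ]
 [543.6 -79.2  58. ]
 [547.3 122.1  58. ]]
port [[651.3 329.9  70. ]
 [650.7 221.5  70. ]
 [530.1 221.8  70. ]
 [531.5 328.7  70. ]]
knob [[480.1 276.7 100. ]]
up [[681.8 101.1]
 [681.8  59.5]
 [681.8  39.4]
 [681.9  -0.8]
 [681.9 -27.2]
 [681.9 -66.8]]
lo [[591.2 105.1]
 [591.2  64. ]
 [591.1  40. ]
 [591.1   0.2]
 [591.1 -23.8]
 [591.  -63. ]]
handle [[ 605.6 -213.2  104. ]]
foot [[ 633.9 -178.4   18. ]
 [ 644.2 -248.4   18. ]
 [ 574.9 -250.1   18. ]
 [ 570.  -184.6   18. ]]
pad [[ 643.4 -171.6    4. ]
 [ 646.8 -251.6    4. ]
 [ 565.9 -254.7    4. ]
 [ 561.5 -173.2    4. ]]
```

View pics/tam.png

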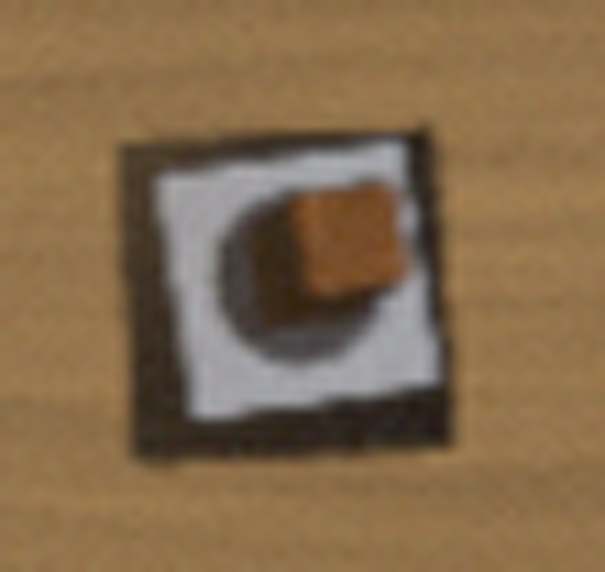

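View pics/knob.png

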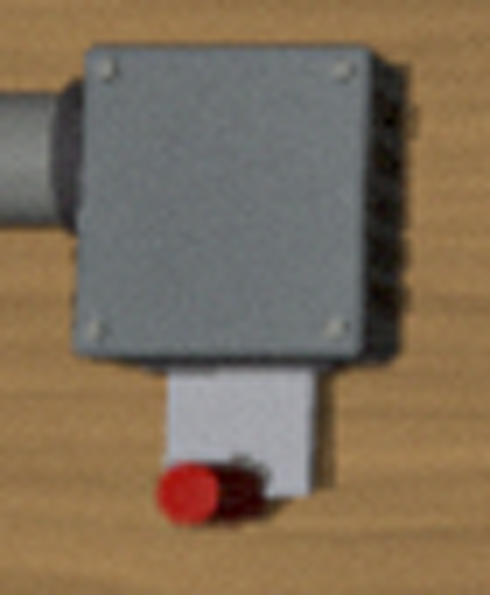

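View pics/s1.png

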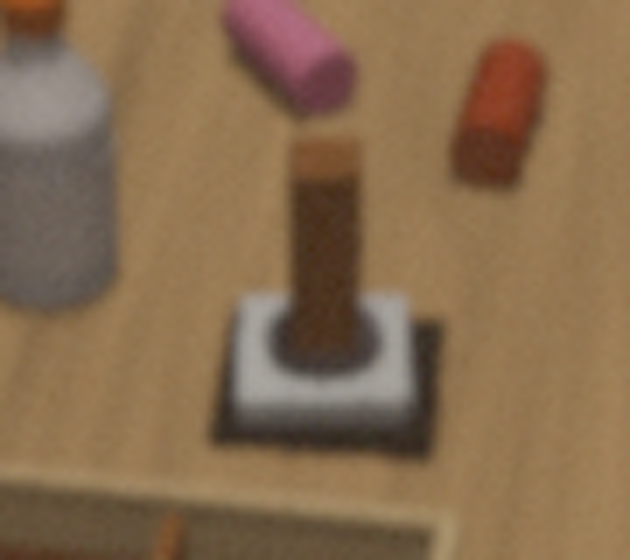

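View pics/s2.png

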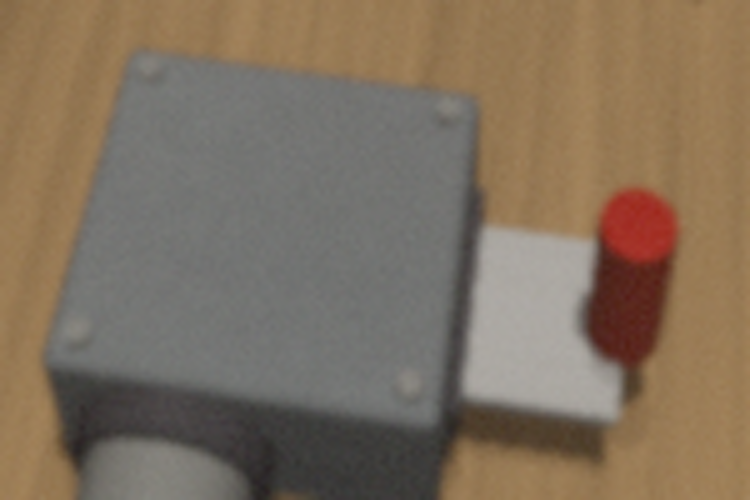

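Run:
```python
from h import *
np.set_printoptions(suppress=True,precision=1)
c=camera("top"); s=camera("side")
t=lambda p:(np.array(p,float)-5)/11+[355,180]
k=lambda p:(np.array(p,float)-3)/7+[170,180]
s1=lambda p:(np.array(p,float)-3)/7+[290,130]
s2=lambda p:(np.array(p,float)-2)/5+[250,300]
print("hand",px2w(c,t([(295,195),(385,180),(408,280),(315,298)]),104), px2w(c,t([(350,238)]),104))
print("foot",px2w(c,t([(158,180),(405,145),(440,385),(190,418)]),18))
print("pad",px2w(c,t([(123,145),(430,130),(450,445),(135,460)]),4))
print("knob top",px2w(c,k([(189,494)]),100),"side",px2w(s,s2([(638,226)]),100))
print("handle side",px2w(s,s1([(325,159)]),104))
print("port top side",px2w(s,s2([(130,52),(475,98),(437,424),(48,358)]),70))
print("port top top",px2w(c,k([(88,46),(372,50),(362,358),(76,356)]),70))
print("rim side px", w2px(s,[[732.5,117.4,58],[728.6,-83.7,58],[543.6,-79.2,58],[547.3,122.1,58]]))
for b in blobs(s,*RED,amin=60): print(*b)
for yaw in (0,90,-90,180,45,-45):
  for p in ([480,277,71],[600,-213,90],[450,91,18],[554,-389,18],[683,50,50],[436,-311,18]):
    q=inverse_kinematics(p,[180,0,yaw]); print(yaw,p,None if q is None else np.round(q))
```

```text
hand [[ 616.5 -200.2  104. ]
 [ 620.1 -221.8  104. ]
 [ 596.1 -226.7  104. ]
 [ 591.8 -204.4  104. ]] [[ 606.2 -213.1  104. ]]
foot [[ 631.9 -178.1   18. ]
 [ 641.  -242.    18. ]
 [ 579.  -249.5   18. ]
 [ 570.7 -185.2   18. ]]
pad [[ 643.  -170.8    4. ]
 [ 646.9 -251.1    4. ]
 [ 564.8 -254.2    4. ]
 [ 561.1 -172.6    4. ]]
knob top [[480.7 276.2 100. ]] side [[482.4 279.9 100. ]]
handle side [[ 607.4 -206.5  104. ]]
port top side [[652.3 227.5  70. ]
 [535.8 226.9  70. ]
 [534.6 332.7  70. ]
 [650.5 332.   70. ]]
port top top [[651.3 329.9  70. ]
 [649.7 221.2  70. ]
 [531.9 221.4  70. ]
 [532.7 329.3  70. ]]
rim side px [[250.5 259.1]
 [277.7 193.8]
 [356.4 202.4]
 [344.7 272.5]]
[361.  145.3] 180 [ 555.7 -384.4] [ 555.7 -384.9] [ 30. 105.] 87.5 [  8. 175. 124.]
[402.  163.5] 257 [ 436.9 -307.3] [ 437.9 -308. ] [44. 92.] 123.1 [  9. 178. 117.]
[399.7 196.2] 325 [ 442.4 -166. ] [ 442.8 -165.5] [46. 70.] 174.0 [  9. 169. 137.]
[252.9 208. ] 340 [791.3 -72.1] [791.1 -72.8] [ 29. 119.] 93.0 [  4.  195.5 142. ]
[292.3 215.4] 115 [691.1 -59.6] [689.9 -58.5] [29. 78.] 151.8 [ 11. 152.
[... 2062 characters left out ...]
  37. 146.]
45 [480, 277, 71] [-62.  26.  31. 116. -20.  43. -63.]
45 [600, -213, 90] [-26.  42.  58. 105. -43.  57.   6.]
45 [450, 91, 18] [-46.  25.  32. 129. -25.  32. -40.]
45 [554, -389, 18] [ -7.  53.  58. 102. -53.  57.  27.]
45 [683, 50, 50] [-41.  45.  48. 100. -40.  54. -22.]
45 [436, -311, 18] [-14.  43.  58. 121. -52.  47.  32.]
-45 [480, 277, 71] [ -85.   45.   69.  117.  -52.   57. -123.]
-45 [600, -213, 90] [-30.  50.  69. 106. -53.  64. -76.]
-45 [450, 91, 18] [ -65.   36.   58.  130.  -50.   41. -105.]
-45 [554, -389, 18] [ -7.  53.  58. 102. -53.  57. -63.]
-45 [683, 50, 50] [ -46.   50.   58.  100.  -49.   59. -105.]
-45 [436, -311, 18] [-14.  43.  58. 121. -52.  47. -58.]
```

Run:
```python
from h import *
np.set_printoptions(suppress=True,precision=1)
gripper_to(46,20)
movep([481.5,278,200],[180,0,90])
move_l([481.5,278,71],v=120)
gripper_to(15)
s=get_state(); print(s["clock"],s["grip_width"],s["ee_pos"],s["ft_force"])
r=move_l([405,278,71],v=40,until_force=18)
s=get_state(); print(r,s["clock"],s["grip_width"],s["ee_pos"],s["ft_force"])
c=camera("side"); cv2.imwrite("pics/g1.png",c["frame"])
```

```text
4.6417 23.597084733152872 [481.6 278.2  71.2] [-1.1  0.9  5.1]
True 5.9167 24.10622426596456 [428.4 278.2  71.3] [ 5.3  0.5 -2.1]
```

View pics/g1.png

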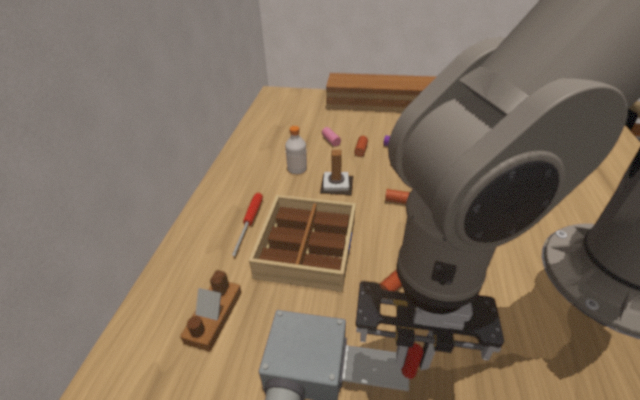

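Run:
```python
from h import *
np.set_printoptions(suppress=True,precision=1)
hold(0.3)
print(get_state()["ft_force"],get_state()["ee_pos"])
r=move_l([405,278,71],v=20,until_force=30)
s=get_state(); print(r,s["clock"],s["grip_width"],s["ee_pos"],s["ft_force"])
hold(0.3);s=get_state(); print(s["grip_width"],s["ee_pos"],s["ft_force"])
```

```text
[ 3.4 -0.5  0.6] [428.4 278.2  71.3]
True 6.6833 23.63103244701849 [428.5 278.1  71.3] [ 3.7  0.3 -2.3]
24.067341807269624 [428.5 278.1  71.3] [ 3.   0.2 -2.2]
```

```bash
cat >> h.py <<'E'
np.set_printoptions(suppress=True,precision=1)
def dowels(c,save=None):
    out=[]
    for b in blobs(c,*RED,amin=100):
        x,y=b[2]; 
        if 20<=b[4][0]<=50 and 55<=b[4][1]<=112 and b[6][0]<=9.6 and b[6][1]>160 and b[6][2]>100 and x<780: out.append((b[3],b[5],b[4],b[0]))
    if save: cv2.imwrite(save,c["frame"])
    return out
def best(p,yaws):
    q0=np.array(get_state()["joint_pos"]); r=[]
    for y in yaws:
        q=inverse_kinematics(p,[180,0,y])
        if q is not None and abs(np.array(q)[6])<150: r.append((np.abs(np.array(q)-q0).max(),y))
    return min(r)[1]
C=np.array([638.0,19.2]); YB=-1.25
def bin2w(x,y):
    a=np.radians(YB); return C+np.array([[np.cos(a),-np.sin(a)],[np.sin(a),np.cos(a)]])@[x,y]
def pick(x,y,a,zt=18):
    yaw=best([x,y,120],[a,a-180,a+180])
    gripper_to(62,15)
    movep([x,y,120],[180,0,yaw]); move_l([x,y,zt],v=150)
    gripper_to(20); s=get_state(); print("grip",s["grip_width"],s["clock"])
    move_l([x,y,150],v=200); s=get_state(); print("lifted",s["grip_width"],s["clock"])
def place(bx,by):
    x,y=bin2w(bx,by); yaw=best([x,y,150],[YB,YB+180,YB-180])
    movep([x,y,150],[180,0,yaw]); move_l([x,y,60],v=150)
    r=move_l([x,y,50.5],v=40,until_force=6); s=get_state(); print("down",r,s["ee_pos"],s["ft_force"],s["grip_width"])
    gripper_to(48); move_l([x,y,150],v=200); print("clock",get_state()["clock"])
E
python3 - <<'E'
from h import *
gripper_to(46); move_l([428.5,278,190],v=200)
for n in("top","side"):
    print(n); 
    for d in dowels(camera(n),f"pics/d1{n}.png"): print(*d)
E
```

```text
top
[ 554.7 -388.3] 85.2 [30. 72.] [443.8 223.3]
[449.6  90.9] 51.6 [30. 71.] [272.5 261.7]
[ 441.1 -167.1] 173.1 [31. 70.] [366.2 264.5]
[ 436.5 -311.1] 131.9 [29. 72.] [417.5 266.1]
side
[ 555.5 -384.5] 87.2 [ 30. 105.] [360.8 145.6]
[ 437.7 -308.1] 123.6 [43. 92.] [402.  163.6]
[ 442.5 -165. ] 172.1 [47. 70.] [399.6 196.4]
[420.2 251.1] 76.9 [26. 63.] [412.1 359.9]
```

View pics/d1top.png

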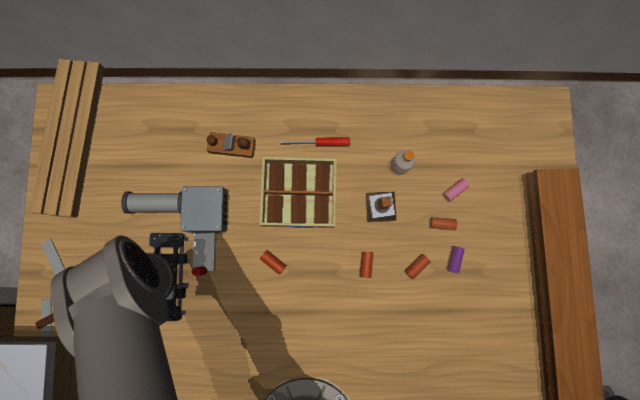

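Run:
```python
from h import *
pick(449.4,91,51.8)
place(-45,32.5)
for n in("top","side"):
    print(n); 
    for d in dowels(camera(n),f"pics/d2{n}.png"): print(*d)
```

```text
grip 31.65483055010755 11.0917
lifted 31.773467466720476 11.9
down False [593.7  52.7  50.5] [-0.4  0.1 -0.1] 31.547515530426722
clock 14.8167
top
[ 554.2 -388.1] 84.6 [28. 72.] [444.  223.3]
[ 441.1 -167.2] 173.5 [30. 70.] [366.1 264.4]
[ 437.2 -310.5] 130.3 [31. 72.] [417.4 266. ]
side
[ 555.5 -384.2] 86.5 [ 30. 106.] [360.9 145.5]
[ 438.9 -309.4] 122.5 [44. 92.] [401.8 163.4]
[ 442.9 -165.5] 172.6 [46. 70.] [399.7 196.3]
[421.6 248.6] 76.4 [27. 61.] [412.3 358.7]
```

View pics/d2side.png

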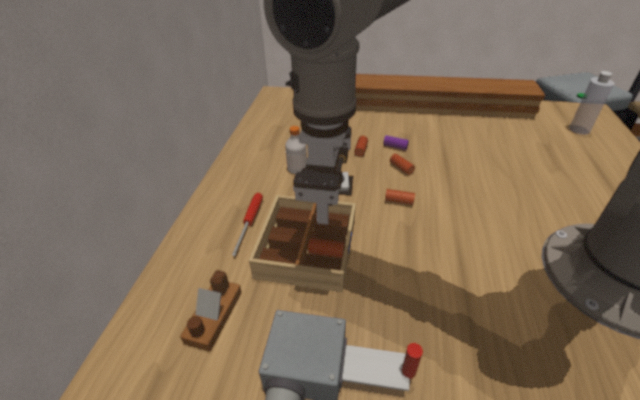

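View pics/d2top.png

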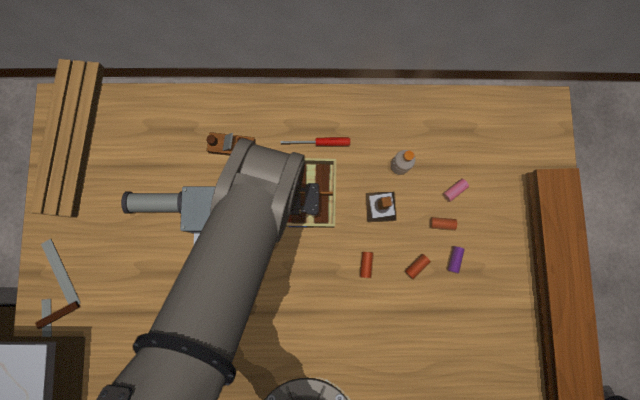

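Run:
```python
from h import *
pick(441.5,-166.7,173.3)
place(-45,-32.5)
for n in("top","side"):
    print(n); 
    for d in dowels(camera(n),f"pics/d3{n}.png"): print(*d)
```

```text
grip 31.40711537027708 17.825
lifted 31.612097115104895 18.6333
down False [592.3 -12.3  50.5] [ 0.2 -0.1 -0.2] 31.52624671480383
clock 21.775
top
[ 554.4 -388.2] 85.3 [29. 72.] [443.6 223.2]
[ 436.5 -309.8] 132.3 [31. 70.] [417.3 266.2]
side
[ 556.1 -384.3] 87.1 [ 29. 106.] [360.9 145.5]
[ 438.1 -308.8] 123.2 [43. 90.] [402.  163.4]
[420.9 249.7] 76.4 [26. 62.] [412.3 359. ]
```

View pics/d3side.png

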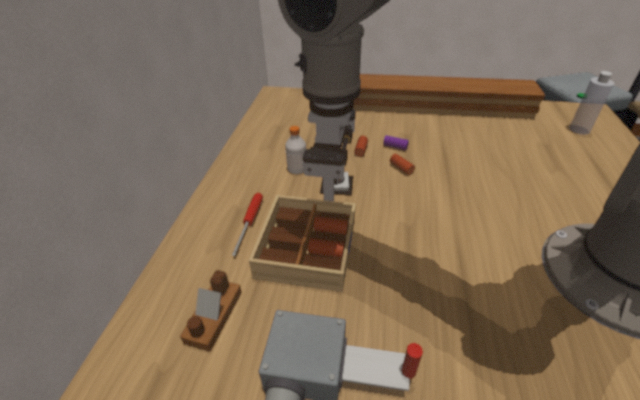

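View pics/d3top.png

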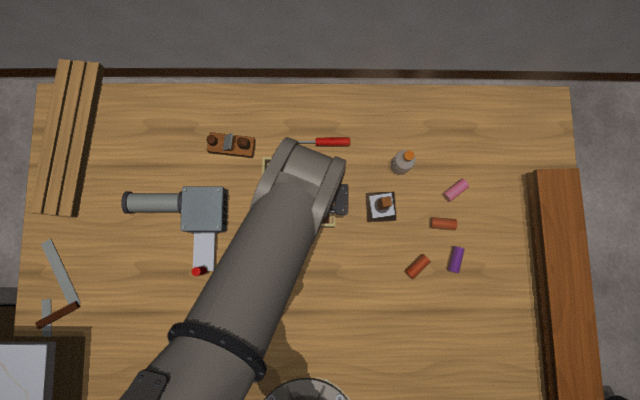

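```bash
sed -i 's/move_l(\[x,y,150\],v=200); s=get/move_l([x,y,180],v=250); s=get/; s/movep(\[x,y,150\],\[180,0,yaw\])/movep([x,y,180],[180,0,yaw])/' h.py
python3 - <<'E'
from h import *
move_l([592.3,-12.3,180])
pick(437,-310,131.3)
place(45,-32.5)
for n in("top","side"):
    print(n); 
    for d in dowels(camera(n),f"pics/d4{n}.png"): print(*d)
E
```

```text
grip 31.709282341036232 25.375
lifted 31.58042027600401 26.175
down False [682.2 -14.2  50.4] [ 0.5  0.6 -0.1] 31.60933944015973
clock 30.075
top
[ 553.8 -389.4] 85.0 [29. 69.] [444.  223.2]
side
[ 555.4 -384.9] 87.6 [ 30. 105.] [361.  145.4]
[420.3 249.6] 75.6 [27. 63.] [412.5 358.6]
```

View pics/d4side.png

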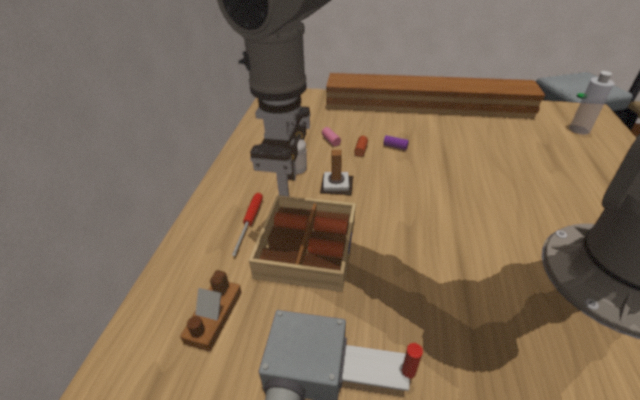

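View pics/d4top.png

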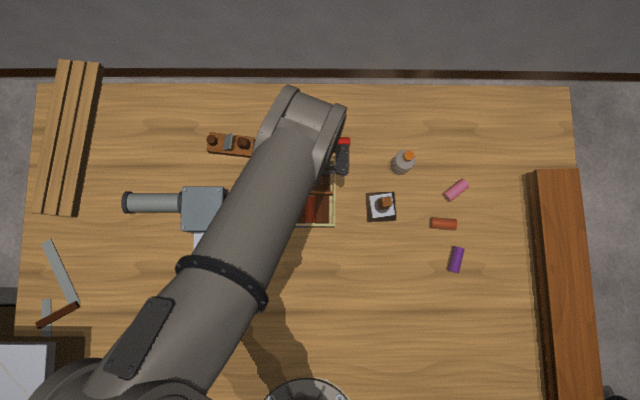

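Run:
```python
from h import *
move_l([682.2,-14.2,185])
pick(554.3,-387.5,85.3)
place(45,32.5)
s=get_state(); move_l([s["ee_pos"][0],s["ee_pos"][1],220],v=250)
movep([560,-330,220],[180,0,best([560,-330,220],[0,180,-180])])
for n in("top","side"):
    print(n); c=camera(n)
    for d in dowels(c,f"pics/d5{n}.png"): print(*d)
    if n=="top": cv2.imwrite("pics/d5bin.png",cv2.resize(c["frame"][145:240,245:350],None,fx=6,fy=6,interpolation=cv2.INTER_CUBIC))
```

```text
grip 32.1020148961463 33.9083
lifted 31.818828059114832 34.7083
down False [683.6  50.8  50.4] [ 0.1  0.1 -0.4] 31.67426960173083
clock 38.85
top
side
[418.9 250.5] 76.1 [27. 63.] [412.3 358.8]
```

View pics/d5side.png

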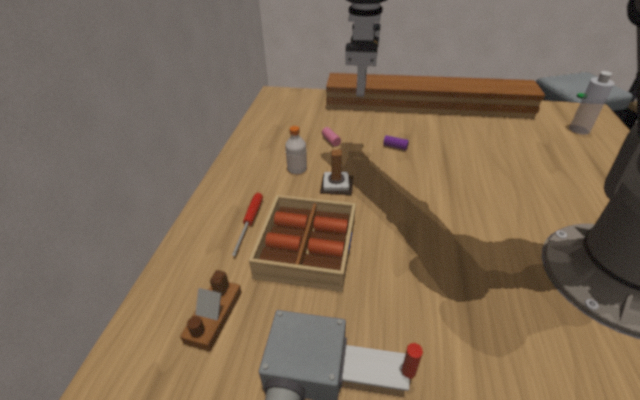

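View pics/d5bin.png

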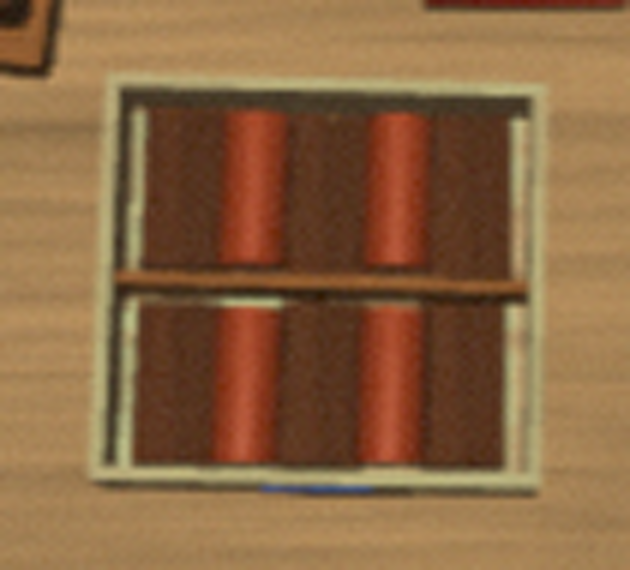

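View pics/d5top.png

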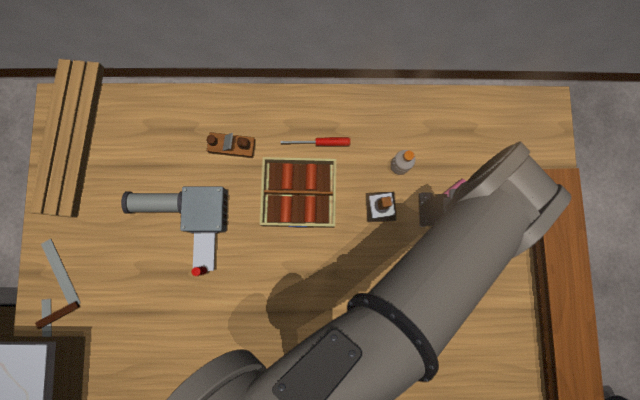

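```bash
cat >> h.py <<'E'
def press(bx,by,F=25):
    x,y=bin2w(bx,by); yaw=YB+180 if abs(((get_state()["tool_rot"][2]-YB+180)%360)-180)>90 else YB
    move_l([x,y,190],[180,0,yaw],v=150); move_l([x,y,146],v=120)
    r=move_l([x,y,106],v=30,until_force=F); s=get_state(); print("press",bx,by,r,s["ee_pos"],s["ft_force"],s["grip_width"])
    hold(0.3); print(get_state()["ft_force"])
E
python3 - <<'E'
from h import *
a=7.3; p=[605.7,-212.3]
yaw=best(p+[180],[a,a+180,a-180]); print(yaw)
gripper_to(50,60)
move_l(p+[200],[180,0,yaw]); move_l(p+[73],v=120)
gripper_to(10,60); hold(0.2); s=get_state(); print(s["grip_width"],s["ee_pos"],s["ft_force"])
move_l(p+[90],v=60); move_l(p+[190],v=150)
s=get_state(); print(s["clock"],s["grip_width"],s["ee_pos"],s["ft_force"])
cv2.imwrite("pics/t1.png",camera("side")["frame"])
press(-45,-32.5)
cv2.imwrite("pics/t2.png",camera("side")["frame"])
E
```

```text
7.3
25.851643319003845 [ 605.8 -212.4   73.3] [-0.8  0.   5.9]
45.2833 26.01489376060555 [ 605.3 -211.9  189.1] [-0.2 -0.2 -4.7]
press -45 -32.5 True [592.7 -12.5 109.1] [-1.3  1.6  9.9] 25.70688252183258
[-0.7  0.8 10. ]
```

View pics/t1.png

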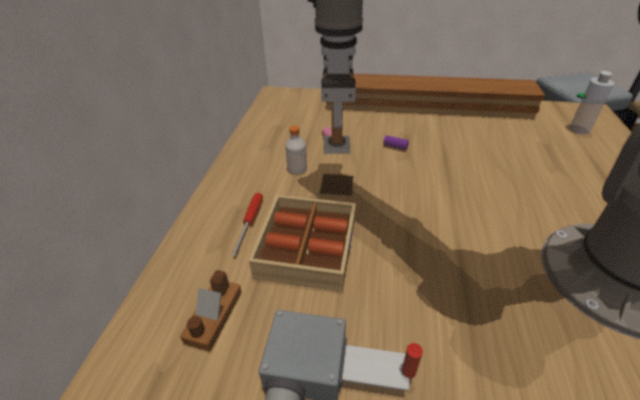

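View pics/t2.png

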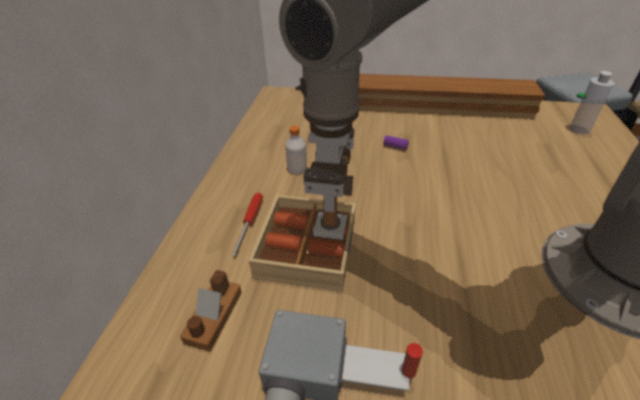

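Run:
```python
from h import *
def up():
    e=get_state()["ee_pos"]; move_l([e[0],e[1],190],v=150)
for b in ((-45,32.5),(45,32.5),(45,-32.5)):
    up(); press(*b)
up(); e=get_state()["ee_pos"]
movep([605.5,-212.3,190],[180,0,7.3])
print(get_state()["clock"])
c=camera("side"); cv2.imwrite("pics/t3.png",cv2.resize(c["frame"][185:295,240:370],None,fx=5,fy=5,interpolation=cv2.INTER_CUBIC))
c=camera("top"); cv2.imwrite("pics/t4f.png",c["frame"]); cv2.imwrite("pics/t4.png",cv2.resize(c["frame"][145:240,245:350],None,fx=6,fy=6,interpolation=cv2.INTER_CUBIC))
```

```text
press -45 32.5 True [594.1  52.5 109. ] [-1.6 -1.  10. ] 26.031678326381204
[-2.1 -0.7  9.1]
press 45 32.5 True [683.9  50.5 109.1] [-1.8  0.1  9.3] 25.606614946051703
[-2.2 -0.4  8.5]
press 45 -32.5 True [682.5 -14.5 109.1] [-1.4 -0.6  8.8] 25.848609289036883
[-2.2 -1.2  9.7]
60.2667
```

View pics/t3.png

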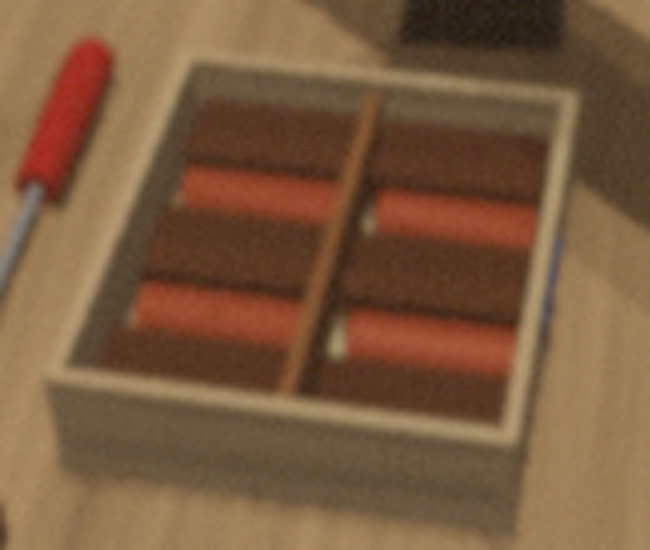

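View pics/t4.png

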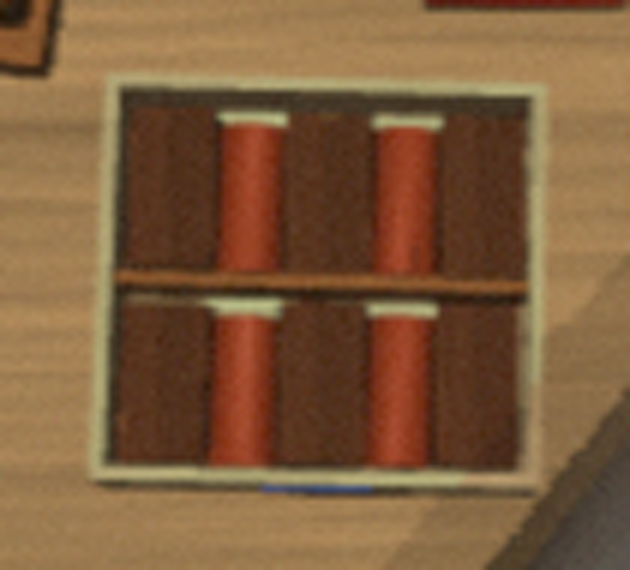

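Run:
```python
from h import *
def up():
    e=get_state()["ee_pos"]; move_l([e[0],e[1],190],v=150)
for b in ((-45,-32.5),(45,32.5)):
    press(*b); up()
p=[604.8,-212.3]
move_l(p+[190],[180,0,7.3]); move_l(p+[85],v=100)
r=move_l(p+[71],v=15,until_force=8); s=get_state(); print(r,s["ee_pos"],s["ft_force"])
gripper_to(34); hold(0.2); gripper_to(50); move_l(p+[210],v=100)
movep([460,-10,250],[180,0,0])
print(get_state()["clock"])
for n in("top","side"):
    c=camera(n); cv2.imwrite(f"pics/u{n}.png",c["frame"])
    cv2.imwrite(f"pics/uc{n}.png",cv2.resize(c["frame"][180:232,355:410] if n=="top" else c["frame"][130:210,290:380],None,fx=7,fy=7,interpolation=cv2.INTER_CUBIC))
```

```text
press -45 -32.5 True [592.6 -12.5 109. ] [-1.5  0.5  9.2] 25.723009304465798
[-1.3  0.1 10.7]
press 45 32.5 True [684.   50.5 109.1] [-2.  -0.1  9. ] 25.8609994368251
[-1.9 -0.1  9.7]
True [ 604.7 -212.2   73.2] [-0.6  0.9  8.4]
75.9667
```

View pics/utop.png

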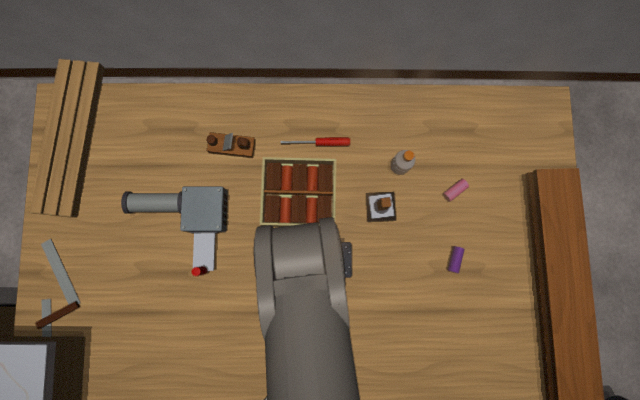

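View pics/uctop.png

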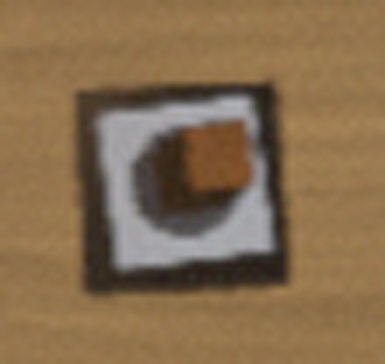

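View pics/uside.png

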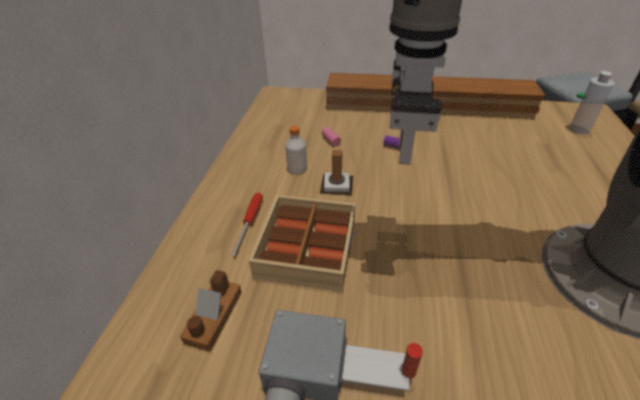

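Run:
```python
from h import *
gripper_to(46,20)
movep([428.5,278.1,200],[180,0,90]); move_l([428.5,278.1,71],v=120)
gripper_to(15); s=get_state(); print(s["grip_width"],s["ee_pos"],s["ft_force"])
r=move_l([500,278.1,71],v=40,until_force=18)
s=get_state(); print(r,s["grip_width"],s["ee_pos"],s["ft_force"]); hold(0.2)
r=move_l([500,278.1,71],v=15,until_force=30)
s=get_state(); print(r,s["grip_width"],s["ee_pos"],s["ft_force"]); 
gripper_to(44); x=s["ee_pos"][0]; move_l([x,278.1,220],v=150)
movep([300,420,300],[180,0,120])
print(get_state()["clock"])
for n in("top","side"):
    c=camera(n); cv2.imwrite(f"pics/v{n}.png",c["frame"])
    if n=="side": cv2.imwrite("pics/vc.png",cv2.resize(c["frame"][300:400,250:400],None,fx=5,fy=5,interpolation=cv2.INTER_CUBIC))
```

```text
23.47207355925117 [428.5 278.3  71.2] [-1.9 -0.   4.6]
True 23.86637533736732 [488.4 278.3  71. ] [-4.6  0.9 11.2]
True 23.528382900483557 [488.3 278.4  70.8] [-4.4 -1.  11.3]
84.0583
```

View pics/vtop.png

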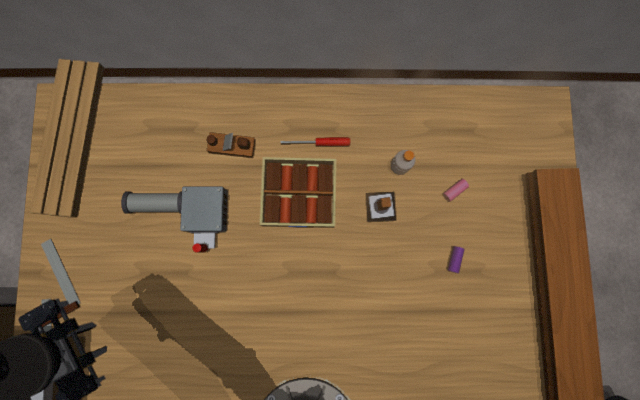

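View pics/vside.png

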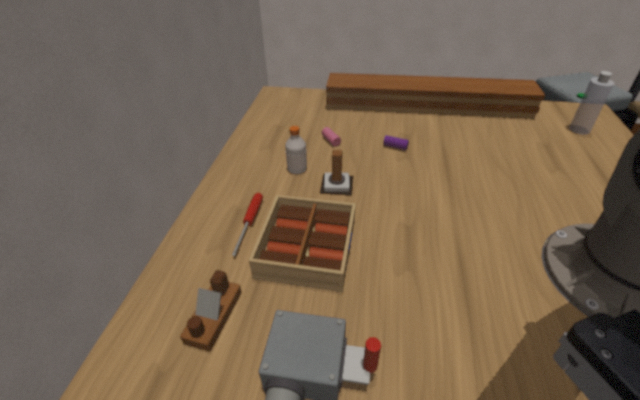

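```bash
python3 -c "
from cell import *
print(job_done())"
```

```text
the job is handed in; nothing more can be done
None
```

I finished the job in the order asked and handed it in at about 84 s of robot time. No verdict is reported.

- **Gate open:** I pulled the gate out to its stop (knob at x = 428.5 mm; a second 30 N pull did not move it). It started about 7 mm short of home. It stayed open through loading and pressing.
- **Offcuts loaded:** all four cherry offcuts were there. I laid one across each of the four gaps and left the pink and purple look-alikes alone.
- **Pressing:** I pressed each offcut with the tamper until the force had risen 25 N. The foot stopped 40 mm above the bench every time, which is floor level. I pressed one offcut in each row again afterwards and got the same height. The pictures show one level layer.
- **Tamper back:** it stands upright on its pad, within about 2 mm of the middle by the picture.
- **Gate home:** I then pushed the gate to its stop, a travel of 59.9 mm out of 60, and a further 30 N push did not move it.

In the last pictures the glue bottle, plane and screwdriver are where they started, and the arm is clear of everything. I saw no offcut knocked aside during the run.

The two cameras disagreed by up to about 6 mm on the tamper handle (in y), and by less on the other points. No check failed.

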